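Third hand: press the bottom batten home in a tray crate

ROBOT

A 6-joint arm with a two-finger parallel gripper is mounted at the origin on the work surface. World frame = base frame: x ahead of the robot, y to its left, z up, the work surface at z = 0. Lengths are in mm, angles in rad, forces in N, time in s.
With the tool pointing down it reaches from about 300 to 775 mm from the base axis. Payload 14.6 kg.
Tool frame: the origin (TCP) lies midway between the tips of the shut fingers; the grasp point (between the pads) lies 19 mm behind it (manip.hold_point_z is the distance from the TCP to the grasp point, in mm); z points along the fingers, y is the direction in which the jaws open and shut (so a half turn about z gives the same grasp; the last joint's range is limited). The gripper opens to 94 mm and grips with 3 to 60 N. Pads are 16 mm wide; open, the fingers measure 119 mm over their backs; the gripper's body (75 mm by 177 mm) begins 78 mm behind the grasp point.
Start: joints at [-1.416, 0.3, 1.521, -0, 1.321, -0.067], TCP at [120.986, -536.518, 205.446] pointing down, gripper open.
Joint ranges: [-3.03, 3.03], [-0.79, 2.21], [0.23, 2.52], [-1.04, 4.18], [0, 3.07], [-2.55, 2.55]. Speed limits (rad/s): [2.22, 2.22, 2.57, 3.14, 3.14, 3.14].

INTERFACE

Orientations are given as [roll, pitch, yaw] about the fixed x, y, z axes, in that order (R = Rz(yaw) Ry(pitch) Rx(roll)).
In Python, from cell import manip gives the robot as it stands.
- The arm moves only by the shell command python3 -m crank 'ROWS' [OPENING] [FORCE]. ROWS is JSON, a list of rows, each an object with "offset": the shift along the world's x, y, z in m, a list of three; "spin": the turn about the world's z in degrees. In form: [{"offset": [dx, dy, dz], "spin": spin}, ...]. A call has exactly 8 rows; each row is the pose to reach, as a shift and turn from the pose measured when the call began; what a row does not reach only later rows make up. A row lasts 1/12 s, in which the tool goes at most 41.7 mm and 7.16 degrees, less where a joint would pass 70% of its speed; a pose out of reach is approached as far as the arm can. A call with a gripper value outside its range is refused whole. OPENING is the opening, from 0 (shut) to 1 (fully open), set as the call begins (- or left out, the last holds). The fingers move at their own pace and stop on an object; FORCE is the grip in N (left out, the last holds). Time passes only in rows, so rows that repeat a pose let the fingers close, or fill a call up. It gives the time, the measured TCP pose, the force and the opening at its end, in the units of the state.
- manip.read_state(): the state, without advancing time (a new reading comes with each control period).
- manip.camera(name): name is "side" or "top"; returns a dict with "pixels" (420x560x3 uint8, red, green, blue), "fx", "fy", "cx", "cy" (pixels), "extrinsics" (4x4, takes a point from world to camera coordinates). Camera axes: x right, y down, z forward; pixel columns grow to the right and rows downward; lengths in mm; the calibration is good to about 2 mm. A picture is of the moment at which its call begins. There is no depth.
- manip.sign_off(): hands the job in, once; it reports no verdict.
Trained networks look in a picture, given as the dict that the camera call returned (one of the last four; its "shot" number tells which), for a name from the list of things; names that differ only in an ending like _2 or _b are one class to them, and where a whole thing is asked for, a point or a joint stands for the part that bears it (a point fixed in the world has none). Each returns a list of dicts, best first, with "conf" (0 to 1); they miss things now and then, are a little off and sometimes report something else, mostly with a low value. They report only what shows in the picture. A call takes as long as a camera call. They do not tell look-alikes from the thing itself.
- manip.search_frame(picture, name): "location" ([x, y, z] in mm, in world coordinates, good to about 4 mm: the middle of the surface that is visible of it).
- manip.masks_of(picture, name): "mask" (420x560 bool, what is visible of it).
The state is a dict: "clock": time; "joints": joint angles; "qd": joint speeds; "effort": joint torques, N m; "eef_pos": TCP position; "eef_rot": TCP orientation; "wrist_force": force on the tool from outside, world axes, zero at the start; "moment": the same for the moment, N m; "finger_gap": finger opening in mm.
Only numpy, scipy, OpenCV 4.12 (cv2) and the standard library are available. Lean on these libraries where they do the work, as an engineer would, in place of code of your own. Each camera call takes 0.05 s, during which the arm holds its last target. There are 200 camera calls.

TASK

Take the green offcut out of the half-built crate and put it in the blue offcut bin. Then bring the dark batten to the foot of the crate's back wall, flush along the wall and with its end butted against the crate's one end wall, and press it against the back wall with a gentle steady push of about 12 N (keep it between 5 and 20 N, and never ram it) so that a colleague can screw it on from behind. Hold that push for at least three seconds and finish while still pressing, without letting go; leave the glue, tape measure, screws, driver and bin where they are.

Things in the scene. Friction and masses are not known exactly. Their poses are not given: they have to be found in the camera images.
- crate: half-built tray crate, fixed. Origin: centre of the underside of its plywood base, 260 (x) by 300 (y) by 12 thick (floor at z = +12, smooth, friction about 0.3). +x points from the open front to the back wall, +y to the end wall, z up; front and -y side have no walls. Steel hold-downs 72 high stand at x = -175 to -100, y = +90 and -90. A pencil line marks where the batten's near face will be.
- back_wall: the crate's back wall, rigid, a light board 300 long (along y), 12 thick and 68 high on the crate's floor, its top 80 above the bench. Origin: on its inner face, middle of its length, at floor level. Axes as the crate's: +x goes into the board, away from the inside. It stands at x = +118 of the crate.
- end_wall: the crate's end wall, rigid, a light board 248 long (along x), 12 thick, 68 high with a hand slot, on the +y side. Origin: on its inner face, middle of its length, at floor level; +y goes into the board. It stands at y = +138 of the crate.
- batten_center (a point): centre of the loose dark hardwood batten, 24 thick (its x), 272 long (its y), 36 high (z), about 0.15 kg. It starts lying on the crate's floor near the front, askew, its -y end jutting over the open side. Seated, its centre is 12 in front of the back wall's inner face, 136 from the end wall's inner face, 18 above the floor, its y axis along the wall.
- batten: the same batten; origin at the centre of its underside, same axes.
- offcut_center (a point): centre of the loose green-painted timber offcut, 70 long (its x), 40 wide (its y), 32 high, about 60 g. It starts on the crate's floor between the batten and the back wall, pointing roughly at the wall.
- offcut: the same offcut; origin at the centre of its underside, same axes.
- bin: open blue plastic offcut bin, 160 (x) by 150 (y) outside with rims to 170 along y, 75 high, walls and floor 5 thick, 1.2 kg, loose on the bench to the left or the right of the crate. Origin: centre of its underside. Two thin offcuts lie in it, up to 13 above the underside.
- glue: glue bottle standing on the bench on the other side of the crate from the bin, 60 across, 160 tall; origin at the centre of its underside. Leave alone.
- tape: yellow tape measure on the bench beyond the crate, 36 by 70 by 62 high; origin at the centre of its underside. Leave alone.
- screws: grey round tub of screws on the bench beyond the crate, 80 across, 40 high; origin at the centre of its underside. Leave alone.
- driver: green and black cordless driver lying on its side beyond the crate, about 150 by 200 and 60 high; origin below its motor housing. Leave alone.
Not all that is in view belongs to the job. Several things have the shape of the bin; the one meant has the colours described above.

How it is judged (in metres and radians):
On the way, in this order (a step that is already met when the one before it is completed fails the run):
1. the offcut lies in the bin, let go (x of offcut_center in the frame of bin between -0.08 and 0.08 m and y of offcut_center in the frame of bin between -0.075 and 0.075 m and z of offcut_center in the frame of bin between 0 and 0.065 m and contact force between offcut and the fingers below 0.2 N and linear speed of offcut below 0.05 m/s), for 0.3 s.
2. the batten, flush with the back wall and butted on the end wall, is pressed at 5 to 20 N for 3 s (2.5 s counted) (x of batten_center in the frame of back_wall between -0.0155 and -0.009 m and z of batten_center in the frame of back_wall between 0.013 and 0.024 m and y of batten_center in the frame of end_wall above -0.141 m and angle between the y axis of batten and the y axis of back_wall, either way round below 0.02 rad and angle between batten's own z axis and vertical below 0.06 rad and contact force between batten and back_wall between 5 and 20 N and (contact force between batten and the fingers above 4 N or contact force between batten and the arm above 4 N) and linear speed of batten below 0.02 m/s), for 2.5 s.
At the end, for the whole second after the job is handed in: The offcut lies released in the bin. The batten lies flat on the crate's floor, flush with the back wall (within 3.5 mm and 0.02 rad), its end within 5 mm of the end wall, and is pressed by the robot against the back wall with 5 to 20 N, still held so through the last second (all of step 1 and all of step 2); the arm keeps its last pose, push and grip.
It fails at once if the batten is rammed against the back wall with more than 45 N (contact force between batten and back_wall above 45 N).
It fails at once if the bin is shoved or lifted by more than 40 mm (distance of bin from where it was at the start of the episode above 0.04 m).
It fails at once if the glue, tape measure, screws or driver is disturbed (moved by more than 20 mm or tipped) (distance of any of glue, tape, screws, driver from where it was at the start of the episode above 0.02 m or angle between any of glue, tape, screws, driver's own z axis and vertical above 0.3 rad).
It also fails if it takes over 72 s, if anything falls off the work surface, if the arm or the gripper's body presses on something with over 40 N, if the wrist force passes 120 N, or if a joint passes its speed limit or range.

## Working session

There is one attempt and no reset: what is moved stays moved. The work goes in short steps, Python scripts to look and compute and a shell command to move; the robot and the scene stay as the last step left them, time stands still between calls to the robot, and variables do not carry over. Pictures are saved under pics/ and viewed, about 8 in all and at most 12, crops included, and the job is handed in when it is done.

```bash
mkdir -p pics; ls
cat > h.py <<'E'
import numpy as np, cv2
from cell import manip
def snap(cam,name=None):
    p=manip.camera(cam)
    if name: cv2.imwrite(f'pics/{name}.png',p['pixels'][:,:,::-1])
    return p
def ray(p,u,v,z):
    "pixel -> world point on plane z"
    E=np.array(p['extrinsics']);R=E[:3,:3];t=E[:3,3];c=-R.T@t
    d=R.T@np.array([(u-p['cx'])/p['fx'],(v-p['cy'])/p['fy'],1])
    return c+d*(z-c[2])/d[2]
def proj(p,X):
    E=np.array(p['extrinsics']);q=E[:3,:3]@np.array(X)+E[:3,3]
    return p['fx']*q[0]/q[2]+p['cx'],p['fy']*q[1]/q[2]+p['cy']
E
python3 - <<'E'
from h import *
for c in('top','side'):
    p=snap(c,c+'0'); E=np.array(p['extrinsics']);print(c,-E[:3,:3].T@E[:3,3],E[:3,:3].round(2).tolist(),p['fx'])
    for n in('crate','back_wall','end_wall','batten','offcut','bin','glue'):
        print(n,[(np.round(d['location']).tolist(),round(d['conf'],2),np.round(proj(p,d['location'])).tolist()) for d in manip.search_frame(p,n)][:4])
print(manip.read_state())
E
```

```text
pics
top [ 320.02154468  -16.95524231 1178.16111703] [[0.02, -1.0, -0.02], [-0.99, -0.02, -0.13], [0.13, 0.02, -0.99]] 378.9597709968948
crate [([490.0, -29.0, 9.0], 0.74, [298.0, 205.0])]
back_wall [([603.0, -41.0, 74.0], 0.77, [303.0, 165.0])]
end_wall [([468.0, 100.0, 86.0], 0.64, [254.0, 208.0])]
batten [([418.0, -87.0, 44.0], 0.8, [317.0, 228.0])]
offcut [([536.0, -125.0, 46.0], 0.68, [330.0, 189.0])]
bin [([433.0, -358.0, 14.0], 0.83, [405.0, 225.0]), ([194.0, -355.0, 10.0], 0.69, [405.0, 305.0])]
glue [([456.0, 325.0, 107.0], 0.59, [175.0, 210.0])]
side [ -38.45899146 -919.49408636  829.03663872] [[0.88, -0.47, 0.02], [-0.27, -0.52, -0.81], [0.39, 0.71, -0.59]] 510.0041727842867
crate [([560.0, -60.0, 12.0], 0.76, [313.0, 241.0]), ([432.0, -343.0, 32.0], 0.51, [333.0, 326.0])]
back_wall [([600.0, -66.0, 51.0], 0.6, [328.0, 226.0])]
end_wall [([541.0, 95.0, 53.0], 0.62, [278.0, 200.0])]
batten [([417.0, -200.0, 38.0], 0.82, [293.0, 284.0])]
offcut [([530.0, -133.0, 40.0], 0.74, [319.0, 252.0]), ([466.0, 323.0, 106.0], 0.42, [219.0, 153.0])]
bin [([129.0, -345.0, 40.0], 0.56, [196.0, 381.0]), ([412.0, -205.0, 43.0], 0.41, [292.0, 285.0])]
glue [([466.0, 323.0, 107.0], 0.82, [219.0, 153.0])]
{'clock': 0.8, 'joints': array([-1.41566407e+00,  2.99903540e-01,  1.52098939e+00,  1.65165121e-06,
        1.32068921e+00, -6.65862604e-02]), 'qd': array([ 0.00096718,  0.00093349,  0.00052524, -0.0005327 , -0.0010275 ,
       -0.00103821]), 'effort': array([-2.28957448e-03, -5.31633210e+01, -3.52902389e+01,  7.08081876e-02,
        2.12794746e-02, -1.71870859e-06]), 'eef_pos': array([ 120.95307222, -536.53300397,  205.44813129]), 'eef_rot': array([ 3.14158206e+00, -8.97126678e-07,  2.21718107e-01]), 'wrist_force': array([0.57678594, 0.35050497, 0.35781983]), 'moment': array([-0.0522206 ,  0.02498217,  0.02099263]), 'finger_gap': 93.8171212860024}
```

View pics/top0.png

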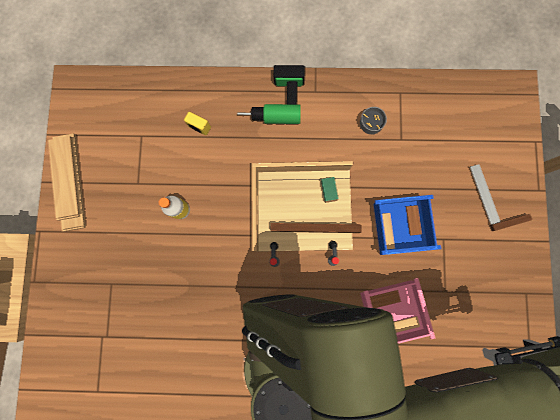

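View pics/side0.png

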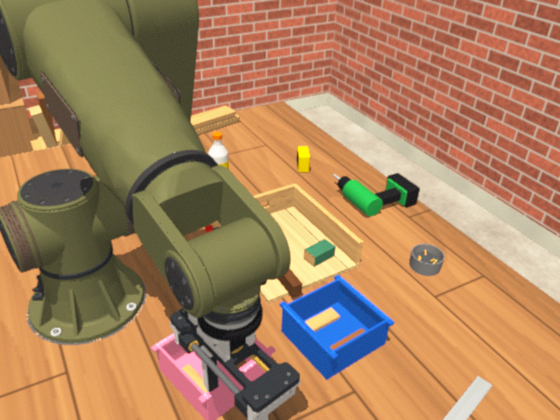

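The blue bin is at about (405,225) in the top view, with a pink look-alike at (405,305). The green offcut is at (329,189) and the dark batten at (317,228). The green driver at (280,113) could also be mistaken for the offcut, and the brown strip inside the bin (413,220) for the batten.

Run:
```python
from h import *
p=snap('top');I=p['pixels'][:,:,::-1]
c=I[150:275,235:445];cv2.imwrite('pics/crop1.png',cv2.resize(c,None,fx=3.8,fy=3.8,interpolation=cv2.INTER_CUBIC))
def rect(n,z,i=0):
    m=manip.masks_of(p,n)
    if not m: print(n,'none');return
    m=m[i]['mask'];ys,xs=np.nonzero(m)
    P=np.array([ray(p,u,v,z)[:2] for u,v in zip(xs,ys)],np.float32)
    r=cv2.minAreaRect(P);print(n,np.round(r[0]),np.round(r[1]),round(r[2],1),m.sum(),xs.mean(),ys.mean()); print(np.round(cv2.boxPoints(r)).tolist())
rect('offcut',44);rect('batten',48);rect('back_wall',80);rect('end_wall',80);rect('bin',75);rect('crate',12)
```

```text
offcut [ 535. -124.] [75. 43.] 10.1 340 329.6823529411765 189.4264705882353
[[495.0, -109.0], [502.0, -152.0], [576.0, -139.0], [568.0, -96.0]]
batten [416. -84.] [ 30. 269.] 1.1 811 316.5302096177559 227.6300863131936
[[399.0, 50.0], [404.0, -218.0], [434.0, -218.0], [428.0, 51.0]]
back_wall [595. -38.] [ 32. 297.] 1.7 988 301.5425101214575 166.335020242915
[[575.0, 110.0], [584.0, -187.0], [615.0, -186.0], [607.0, 111.0]]
end_wall [469.  96.] [246.  21.] 1.9 545 255.0275229357798 208.75412844036697
[[346.0, 102.0], [347.0, 81.0], [592.0, 90.0], [591.0, 110.0]]
bin [ 175. -315.] [171. 173.] 14.8 2678 403.07729648991784 308.6867064973861
[[70.0, -253.0], [114.0, -420.0], [280.0, -376.0], [236.0, -209.0]]
crate [466. -45.] [325. 316.] 1.9 8032 299.83316733067727 206.4301543824701
[[298.0, 108.0], [309.0, -208.0], [634.0, -197.0], [623.0, 119.0]]
```

View pics/crop1.png

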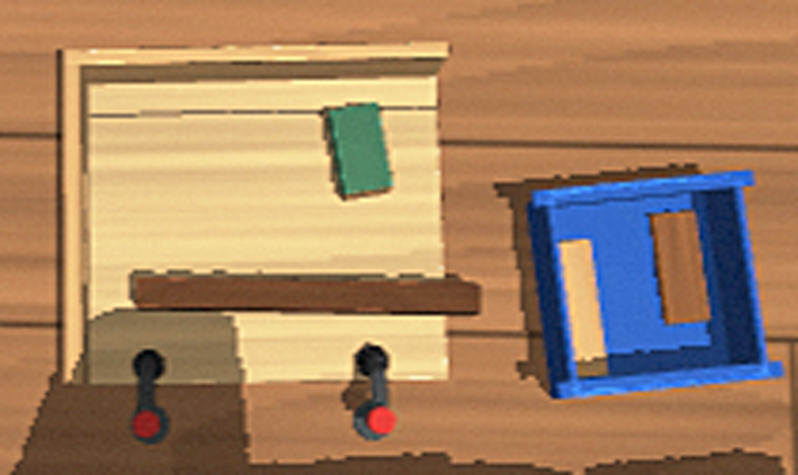

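The crop confirms the choice: the green offcut is at crop (360,150), the blue bin at (655,285) with two strips in it, and the batten runs from (132,290) to (480,298). The back wall is along the top and the end wall on the left (+y). Next I compute the crate, offcut and batten poses from these points.

Run:
```python
from h import *
p=snap('top')
g=lambda a,b,z:np.round(ray(p,235+a/3.8-.4,150+b/3.8-.4,z),1)
for n,a,b,z in[('penL',90,116,12),('penR',437,107,12),('floor front R',447,379,12),('floor at backR',439,80,12),('wall outer L',62,48,80),('wall outer R',448,43,80),('wall innerR',448,56,80),('wall inner corner',83,67,80),
 ('endfront outer',64,384,80),('endfront inner',80,384,80),
 ('batTL',132,277,48),('batBL',135,308,48),('batTR',478,283,48),('batBR',478,314,48),
 ('off',329,108,44),('off',378,103,44),('off',392,188,44),('off',344,196,44),
 ('bin',530,192,75),('bin',752,174,75),('bin',782,374,75),('bin',556,396,75),('hd',148,425,72),('hd',382,420,72)]: print(n,g(a,b,z))
# crate fit
def f(q):
    x,y,th=q;c,s=np.cos(th),np.sin(th);r=[]
    for (a,b,X,Y,z,w) in K:
        u,v=235+a/3.8-.4,150+b/3.8-.4
        U=proj(p,[x+c*X-s*Y,y+s*X+c*Y,z]);r+=[w[0]*(U[0]-u),w[1]*(U[1]-v)]
    return r
K=[(90,116,94,138,12,(0,1)),(437,107,94,-150,12,(1,1)),(447,379,-130,-150,12,(1,1)),(62,48,130,150,80,(1,1)),(448,43,130,-150,80,(1,1)),(64,384,-118,150,80,(1,0)),(83,67,118,138,80,(1,1))]
from scipy.optimize import least_squares
s=least_squares(f,[480,-40,0.03]);print(s.x,np.round(s.fun,1))
```

```text
penL [566.3  96.8  12. ]
penR [ 579.  -189.2   12. ]
floor front R [ 356.2 -197.    12. ]
floor at backR [ 601.8 -190.9   12. ]
wall outer L [605.9 113.9  80. ]
wall outer R [ 615.  -187.8   80. ]
wall innerR [ 604.6 -187.8   80. ]
wall inner corner [591.   96.9  80. ]
endfront outer [344.2 103.4  80. ]
endfront inner [344.4  91.3  80. ]
batTL [429.9  56.1  48. ]
batBL [405.5  53.   48. ]
batTR [ 430.5 -215.9   48. ]
batBR [ 406.2 -215.7   48. ]
off [569.5 -98.1  44. ]
off [ 574.3 -137.3   44. ]
off [ 505.5 -148.7   44. ]
off [ 498.3 -110.7   44. ]
bin [ 499.3 -251.5   75. ]
bin [ 516.5 -422.1   75. ]
bin [ 363.3 -440.1   75. ]
bin [ 343.2 -269.6   75. ]
hd [314.7  39.2  72. ]
hd [ 322.3 -138.5   72. ]
[ 4.79491804e+02 -4.26045475e+01  3.70946093e-02] [-0.  -0.6 -0.1 -0.   0.1  0.3  0.6  0.7 -0.   0.   0.3 -0.  -0.9 -0.5]
```

```bash
python3 -m crank '[{"offset":[0.028,0.028,0],"spin":0},{"offset":[0.056,0.056,0],"spin":0},{"offset":[0.084,0.084,0],"spin":0},{"offset":[0.112,0.112,0],"spin":0},{"offset":[0.14,0.14,0],"spin":-1},{"offset":[0.168,0.168,0],"spin":-2},{"offset":[0.196,0.196,0],"spin":-3},{"offset":[0.224,0.224,0],"spin":-3}]' 1 20
python3 -m crank '[{"offset":[0.028,0.028,0],"spin":0},{"offset":[0.056,0.056,0],"spin":0},{"offset":[0.084,0.084,0],"spin":0},{"offset":[0.112,0.112,-0.02],"spin":0},{"offset":[0.14,0.14,-0.04],"spin":0},{"offset":[0.168,0.168,-0.06],"spin":0},{"offset":[0.188,0.185,-0.08],"spin":0},{"offset":[0.192,0.188,-0.09],"spin":0}]'
```

```text
clock: 1.87
eef_pos: [346.0, -310.9, 205.7]
eef_rot: [3.141, -0.0, 0.168]
wrist_force: [0.2, -1.0, 0.6]
finger_gap: 94.3
clock: 2.53
eef_pos: [539.6, -119.3, 112.7]
eef_rot: [-3.14, 0.002, 0.171]
wrist_force: [-0.3, 0.1, -0.6]
finger_gap: 93.9
```

Run:
```python
from h import *
p=snap('side')
s=manip.read_state();print(s['eef_pos'])
I=p['pixels'][:,:,::-1].copy()
for q in [(572,-118),(502,-130)]:
  for w in(-20,20):
    U=proj(p,[q[0]-.17*w,q[1]+w,44]);cv2.circle(I,tuple(int(round(a)) for a in U),1,(0,0,255),-1)
U=proj(p,s['eef_pos']);cv2.circle(I,tuple(int(round(a)) for a in U),1,(255,0,255),-1)
cv2.imwrite('pics/s1.png',cv2.resize(I[120:340,200:440],None,fx=3,fy=3)[:600])
```

```text
[ 538.23297633 -120.33867678  111.76813759]
```

View pics/s1.png

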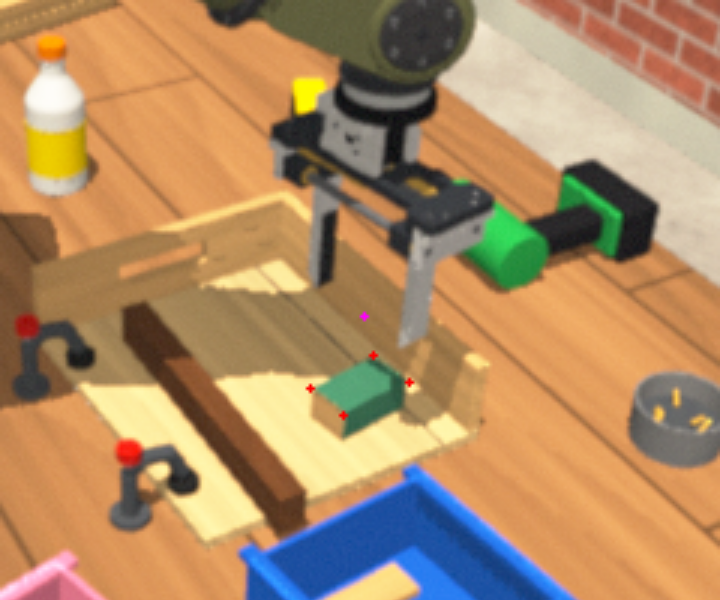

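The offcut (crop 360,395) lies between the open fingers, and my projected corners sit within about 2 px of it. Descending to grip.

```bash
python3 -m crank '[{"offset":[0,-0.003,-0.02],"spin":0},{"offset":[0,-0.004,-0.04],"spin":0},{"offset":[0,-0.004,-0.06],"spin":0},{"offset":[0,-0.004,-0.08],"spin":0},{"offset":[0,-0.004,-0.093],"spin":0},{"offset":[0,-0.004,-0.093],"spin":0},{"offset":[0,-0.004,-0.093],"spin":0},{"offset":[0,-0.004,-0.093],"spin":0}]' 1 20
python3 -m crank '[{"offset":[0,0,0],"spin":0},{"offset":[0,0,0],"spin":0},{"offset":[0,0,0],"spin":0},{"offset":[0,0,0],"spin":0},{"offset":[0,0,0],"spin":0},{"offset":[0,0,0],"spin":0},{"offset":[0,0,0],"spin":0},{"offset":[0,0,0],"spin":0}]' 0 20
```

```text
clock: 3.25
eef_pos: [538.7, -125.0, 20.2]
eef_rot: [-3.141, 0.002, 0.171]
wrist_force: [0.1, -0.1, -0.3]
finger_gap: 94.1
clock: 3.92
eef_pos: [538.7, -125.0, 20.3]
eef_rot: [-3.141, 0.002, 0.171]
wrist_force: [-0.3, 1.4, 0.9]
finger_gap: 43.9
```

```bash
python3 -m crank '[{"offset":[0,0,0],"spin":0},{"offset":[0,0,0],"spin":0},{"offset":[0,0,0.015],"spin":0},{"offset":[0,0,0.04],"spin":0},{"offset":[0,0,0.07],"spin":0},{"offset":[0,0,0.1],"spin":0},{"offset":[0,0,0.125],"spin":0},{"offset":[0,0,0.13],"spin":0}]' 0 20
python3 -m crank '[{"offset":[-0.007,-0.015,0],"spin":0},{"offset":[-0.022,-0.045,0],"spin":0},{"offset":[-0.037,-0.075,0],"spin":-1},{"offset":[-0.054,-0.11,0],"spin":-2},{"offset":[-0.069,-0.14,0],"spin":-3},{"offset":[-0.084,-0.17,0],"spin":-3},{"offset":[-0.098,-0.2,0],"spin":-3},{"offset":[-0.108,-0.22,0],"spin":-3}]'
```

```text
clock: 4.58
eef_pos: [540.1, -125.4, 154.6]
eef_rot: [3.14, -0.003, 0.171]
wrist_force: [-0.1, -0.2, 0.2]
finger_gap: 40.0
clock: 5.25
eef_pos: [430.4, -347.5, 153.5]
eef_rot: [3.141, -0.002, 0.117]
wrist_force: [0.2, -0.1, -1.6]
finger_gap: 40.1
```

```bash
python3 -m crank '[{"offset":[0,0,-0.025],"spin":0},{"offset":[0,0,-0.05],"spin":0},{"offset":[0,0,-0.075],"spin":0},{"offset":[0,0,-0.1],"spin":0},{"offset":[0,0,-0.115],"spin":0},{"offset":[0,0,-0.123],"spin":0},{"offset":[0,0,-0.125],"spin":0},{"offset":[0,0,-0.125],"spin":0}]' 0 20
python3 -m crank '[{"offset":[0,0,0],"spin":0},{"offset":[0,0,0],"spin":0},{"offset":[0,0,0],"spin":0},{"offset":[0,0,0],"spin":0},{"offset":[0,0,0.02],"spin":0},{"offset":[0,0,0.05],"spin":0},{"offset":[0,0,0.08],"spin":0},{"offset":[0,0,0.11],"spin":0}]' 0.65
python3 -m crank '[{"offset":[0,0.01,0.03],"spin":0},{"offset":[0,0.03,0.04],"spin":0},{"offset":[0,0.06,0.05],"spin":0},{"offset":[0,0.09,0.05],"spin":0},{"offset":[0,0.12,0.05],"spin":-1},{"offset":[0,0.15,0.05],"spin":-3},{"offset":[0,0.17,0.05],"spin":-5},{"offset":[0,0.18,0.05],"spin":-6}]'
python3 - <<'E'
from h import *
p=snap('top');I=p['pixels'][:,:,::-1]
cv2.imwrite('pics/t2.png',cv2.resize(I[150:275,235:445],None,fx=3.8,fy=3.8,interpolation=cv2.INTER_CUBIC))
print(manip.search_frame(p,'offcut'),manip.read_state()['joints'])
E
```

```text
clock: 5.92
eef_pos: [430.4, -347.4, 28.3]
eef_rot: [3.141, -0.002, 0.117]
wrist_force: [-0.5, -0.3, -0.7]
finger_gap: 40.1
clock: 6.58
eef_pos: [430.2, -347.3, 139.9]
eef_rot: [3.141, -0.002, 0.117]
wrist_force: [0.0, 0.1, -0.1]
finger_gap: 60.9
clock: 7.25
eef_pos: [430.2, -165.2, 190.5]
eef_rot: [3.141, -0.003, 0.012]
wrist_force: [-0.2, -0.9, -0.8]
finger_gap: 61.1
[{'location': [419.7, -354.6, 36.5], 'conf': 0.54}] [-4.47941307e-01  1.13365678e-01  1.78216705e+00  3.40741690e-04
  1.24303719e+00  1.10858804e+00]
```

View pics/t2.png

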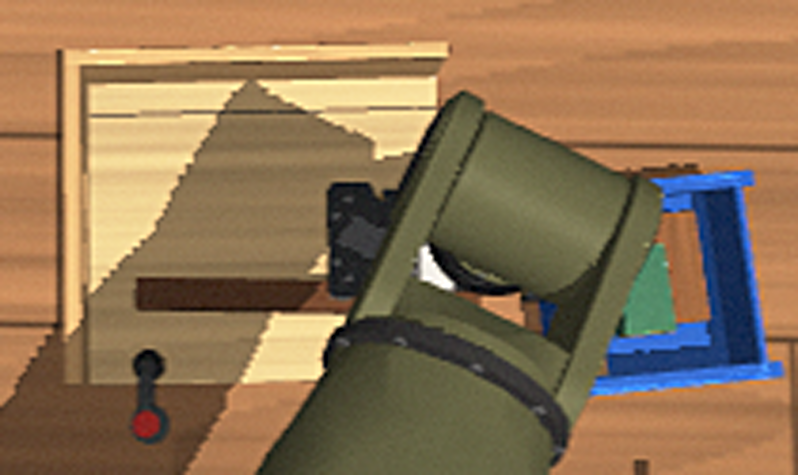

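The offcut is in the blue bin (crop 650,295), let go, and the bin hasn't moved. Now the batten: I'll grip it across its thickness, carry it to about 28 mm short of the wall with its end against the end wall, release it, then push from the front.

```bash
python3 -m crank '[{"offset":[-0.003,0.02,0],"spin":7},{"offset":[-0.006,0.04,0],"spin":14},{"offset":[-0.009,0.06,0],"spin":21},{"offset":[-0.012,0.08,0],"spin":28},{"offset":[-0.012,0.085,0],"spin":35},{"offset":[-0.012,0.085,0],"spin":42},{"offset":[-0.012,0.085,0],"spin":49},{"offset":[-0.012,0.085,0],"spin":56}]'
python3 -m crank '[{"offset":[0,0,-0.01],"spin":7},{"offset":[0,0,-0.03],"spin":14},{"offset":[0,0,-0.05],"spin":21},{"offset":[0,0,-0.07],"spin":28},{"offset":[0,0,-0.09],"spin":33},{"offset":[0,0,-0.095],"spin":34},{"offset":[0,0,-0.1],"spin":34},{"offset":[0,0,-0.1],"spin":34}]'
python3 - <<'E'
from h import *
p=snap('side');s=manip.read_state();print(s['eef_pos'],s['eef_rot'])
I=p['pixels'][:,:,::-1].copy()
for q in [(406,-216,48),(430,-216,48),(430,56,48),(406,56,48),s['eef_pos']]:
    U=proj(p,q);cv2.circle(I,tuple(int(round(a)) for a in U),1,(0,0,255),-1)
cv2.imwrite('pics/s2.png',cv2.resize(I[140:340,180:420],None,fx=3,fy=3))
E
```

```text
clock: 8.02
eef_pos: [418.6, -81.8, 190.8]
eef_rot: [3.14, -0.003, 0.998]
wrist_force: [-0.1, -1.5, -0.4]
finger_gap: 60.8
clock: 8.68
eef_pos: [418.7, -82.2, 90.7]
eef_rot: [3.14, -0.003, 1.589]
wrist_force: [-0.5, -0.4, -0.6]
finger_gap: 61.0
[418.95431846 -82.15382581  91.33721422] [ 3.13944432e+00 -2.66028776e-03  1.58896057e+00]
```

View pics/s2.png

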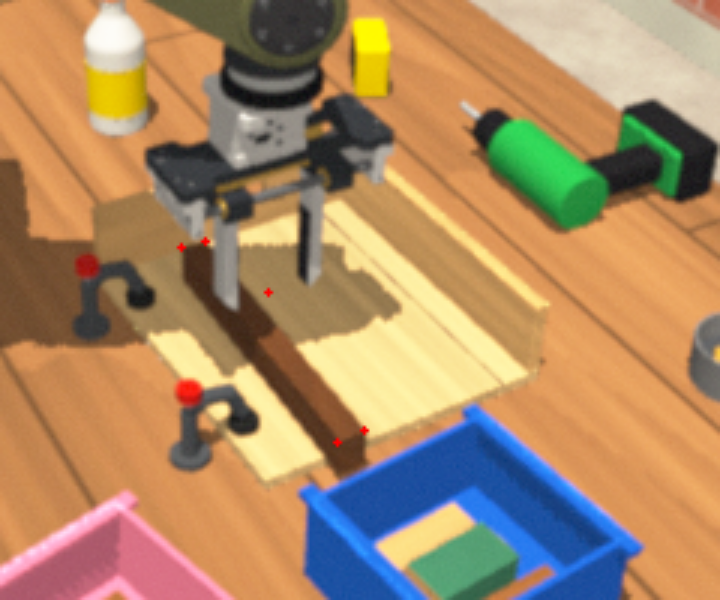

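The projected batten corners match within about 2 px (crop 337–364, 437 at the near end), and the batten lies between the fingers. The green offcut sits flat in the bin. Descending and gripping.

```bash
python3 -m crank '[{"offset":[0,0,-0.02],"spin":0},{"offset":[0,0,-0.04],"spin":0},{"offset":[0,0,-0.055],"spin":0},{"offset":[0,0,-0.066],"spin":0},{"offset":[0,0,-0.07],"spin":0},{"offset":[0,0,-0.07],"spin":0},{"offset":[0,0,-0.07],"spin":0},{"offset":[0,0,-0.07],"spin":0}]'
python3 -m crank '[{"offset":[0,0,0],"spin":0},{"offset":[0,0,0],"spin":0},{"offset":[0,0,0],"spin":0},{"offset":[0,0,0],"spin":0},{"offset":[0,0,0],"spin":0},{"offset":[0,0,0],"spin":0},{"offset":[0,0,0],"spin":0},{"offset":[0,0,0],"spin":0}]' 0 35
python3 -m crank '[{"offset":[0,0,0],"spin":0},{"offset":[0,0,0],"spin":0},{"offset":[0,0,0.004],"spin":0},{"offset":[0,0,0.008],"spin":0},{"offset":[0,0,0.01],"spin":0},{"offset":[0,0,0.01],"spin":0},{"offset":[0,0,0.01],"spin":0},{"offset":[0,0,0.01],"spin":0}]' 0 35
python3 - <<'E'
from h import *
p=snap('side');s=manip.read_state();print(s['eef_pos'],s['eef_rot'],s['wrist_force'],s['finger_gap'])
E
```

```text
clock: 9.4
eef_pos: [419.6, -82.4, 22.4]
eef_rot: [3.138, -0.002, 1.589]
wrist_force: [-0.4, -0.2, 0.5]
finger_gap: 61.3
clock: 10.07
eef_pos: [419.6, -82.4, 22.4]
eef_rot: [3.138, -0.002, 1.589]
wrist_force: [-0.5, 0.4, 0.7]
finger_gap: 24.0
clock: 10.73
eef_pos: [419.6, -82.3, 32.3]
eef_rot: [3.138, -0.002, 1.589]
wrist_force: [0.3, 0.2, -1.5]
finger_gap: 23.5
[419.57129355 -82.35401958  32.29366452] [ 3.13791479e+00 -2.20834099e-03  1.58853180e+00] [ 0.13450382 -0.22832375 -2.99099981] 23.701492053247915
```

```bash
python3 -m crank '[{"offset":[0.015,0.002,0],"spin":0},{"offset":[0.04,0.006,0],"spin":0.5},{"offset":[0.065,0.012,0],"spin":1.1},{"offset":[0.09,0.018,0],"spin":1.1},{"offset":[0.11,0.024,0],"spin":1.1},{"offset":[0.127,0.027,0],"spin":1.1},{"offset":[0.136,0.028,0],"spin":1.1},{"offset":[0.138,0.028,0],"spin":1.1}]'
python3 - <<'E'
from h import *
p=snap('side');s=manip.read_state();print(s['eef_pos'],s['eef_rot'],s['wrist_force'],s['finger_gap'])
q=snap('top');a=cv2.resize(p['pixels'][150:290,220:400,::-1],None,fx=3.3,fy=3.3,interpolation=2);b=cv2.resize(q['pixels'][150:275,240:360,::-1],(0,0),fx=3.3,fy=3.3,interpolation=2)
h=min(len(a),len(b));im=np.hstack([a[:h],b[:h]])[:, :1000];print(im.shape);s=min(1,800/im.shape[1]);cv2.imwrite('pics/s3.png',cv2.resize(im,None,fx=s,fy=s))
E
```

```text
clock: 11.45
eef_pos: [558.5, -54.0, 31.8]
eef_rot: [3.138, -0.002, 1.608]
wrist_force: [-0.2, -0.6, -1.2]
finger_gap: 23.8
[557.86794368 -54.23144131  31.79385003] [ 3.13845832e+00 -2.29877699e-03  1.60812634e+00] [-0.73581186  0.36276049 -1.73519182] 23.910266635817024
(412, 990, 3)
```

View pics/s3.png

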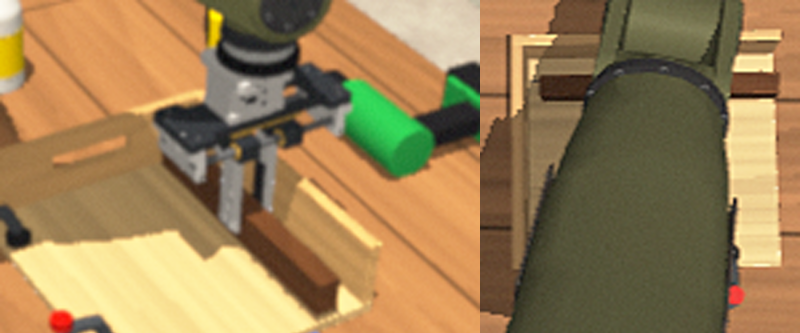

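The batten is clear of both walls, with about 12 mm to go in y. Lowering it, then creeping in +y until it touches.

```bash
python3 -m crank '[{"offset":[0,0.002,-0.002],"spin":0},{"offset":[0,0.004,-0.004],"spin":0},{"offset":[0,0.006,-0.006],"spin":0},{"offset":[0,0.007,-0.008],"spin":0},{"offset":[0,0.007,-0.0085],"spin":0},{"offset":[0,0.007,-0.0085],"spin":0},{"offset":[0,0.007,-0.0085],"spin":0},{"offset":[0,0.007,-0.0085],"spin":0}]'
python3 -m crank '[{"offset":[0,0.0005,0],"spin":0},{"offset":[0,0.001,0],"spin":0},{"offset":[0,0.0015,0],"spin":0},{"offset":[0,0.002,0],"spin":0},{"offset":[0,0.0025,0],"spin":0},{"offset":[0,0.003,0],"spin":0},{"offset":[0,0.003,0],"spin":0},{"offset":[0,0.003,0],"spin":0}]'
python3 -m crank '[{"offset":[0,0.0005,0],"spin":0},{"offset":[0,0.001,0],"spin":0},{"offset":[0,0.0015,0],"spin":0},{"offset":[0,0.002,0],"spin":0},{"offset":[0,0.0025,0],"spin":0},{"offset":[0,0.003,0],"spin":0},{"offset":[0,0.003,0],"spin":0},{"offset":[0,0.003,0],"spin":0}]'
```

```text
clock: 12.22
eef_pos: [557.3, -47.4, 23.4]
eef_rot: [3.139, -0.002, 1.608]
wrist_force: [-0.5, -0.3, -2.2]
finger_gap: 23.7
clock: 12.88
eef_pos: [557.2, -44.4, 23.4]
eef_rot: [3.139, -0.002, 1.608]
wrist_force: [-0.7, 0.3, -1.6]
finger_gap: 23.6
clock: 13.55
eef_pos: [557.2, -41.3, 23.4]
eef_rot: [3.139, -0.002, 1.608]
wrist_force: [0.2, -0.2, -2.7]
finger_gap: 23.5
```

```bash
python3 -m crank '[{"offset":[0,0.0005,0],"spin":0},{"offset":[0,0.001,0],"spin":0},{"offset":[0,0.0015,0],"spin":0},{"offset":[0,0.002,0],"spin":0},{"offset":[0,0.002,0],"spin":0},{"offset":[0,0.002,0],"spin":0},{"offset":[0,0.002,0],"spin":0},{"offset":[0,0.002,0],"spin":0}]'
python3 -m crank '[{"offset":[0,0.0005,0],"spin":0},{"offset":[0,0.001,0],"spin":0},{"offset":[0,0.0015,0],"spin":0},{"offset":[0,0.002,0],"spin":0},{"offset":[0,0.002,0],"spin":0},{"offset":[0,0.002,0],"spin":0},{"offset":[0,0.002,0],"spin":0},{"offset":[0,0.002,0],"spin":0}]'
```

```text
clock: 14.22
eef_pos: [557.3, -39.4, 23.4]
eef_rot: [3.139, -0.002, 1.608]
wrist_force: [0.3, 0.6, -2.3]
finger_gap: 24.0
clock: 14.88
eef_pos: [557.3, -37.7, 23.5]
eef_rot: [3.138, -0.002, 1.608]
wrist_force: [-0.6, -5.1, -2.0]
finger_gap: 23.8
```

It touched the end wall (−5 N in y). Setting it down, releasing, and repositioning in front with the fingers turned side by side.

```bash
python3 -m crank '[{"offset":[0,-0.0005,-0.0005],"spin":0},{"offset":[0,-0.0005,-0.001],"spin":0},{"offset":[0,-0.0005,-0.001],"spin":0},{"offset":[0,-0.0005,-0.001],"spin":0},{"offset":[0,-0.0005,-0.001],"spin":0},{"offset":[0,-0.0005,-0.001],"spin":0},{"offset":[0,-0.0005,-0.001],"spin":0},{"offset":[0,-0.0005,-0.001],"spin":0}]'
python3 -m crank '[{"offset":[0,0,0],"spin":0},{"offset":[0,0,0],"spin":0},{"offset":[0,0,0],"spin":0},{"offset":[0,0,0],"spin":0},{"offset":[0,0,0.01],"spin":0},{"offset":[0,0,0.03],"spin":0},{"offset":[0,0,0.055],"spin":0},{"offset":[0,0,0.075],"spin":0}]' 0.4
python3 -m crank '[{"offset":[-0.01,0.001,0],"spin":-7},{"offset":[-0.02,0.002,0],"spin":-14},{"offset":[-0.03,0.002,0],"spin":-21},{"offset":[-0.04,0.002,0],"spin":-28},{"offset":[-0.05,0.002,0],"spin":-35},{"offset":[-0.05,0.002,0],"spin":-42},{"offset":[-0.05,0.002,0],"spin":-49},{"offset":[-0.05,0.002,0],"spin":-56}]' 0.6
python3 -m crank '[{"offset":[0,0,0],"spin":-7},{"offset":[0,0,0],"spin":-14},{"offset":[0,0,0],"spin":-21},{"offset":[0,0,0],"spin":-28},{"offset":[0,0,0],"spin":-34},{"offset":[0,0,0],"spin":-34},{"offset":[0,0,0],"spin":-34},{"offset":[0,0,0],"spin":-34}]'
python3 - <<'E'
from h import *
p=snap('side');s=manip.read_state();print(s['eef_pos'],s['eef_rot'],s['wrist_force'],s['finger_gap'])
q=snap('top');a=cv2.resize(p['pixels'][150:290,220:400,::-1],None,fx=2.65,fy=2.65,interpolation=2);b=cv2.resize(q['pixels'][150:275,240:360,::-1],(0,0),fx=2.65,fy=2.65,interpolation=2)
h=min(len(a),len(b));cv2.imwrite('pics/s4.png',np.hstack([a[:h],b[:h]]))
E
```

```text
clock: 15.55
eef_pos: [557.3, -38.1, 22.4]
eef_rot: [3.139, -0.002, 1.608]
wrist_force: [-0.7, -0.2, -0.7]
finger_gap: 24.0
clock: 16.22
eef_pos: [557.5, -38.1, 99.7]
eef_rot: [3.138, -0.002, 1.608]
wrist_force: [0.1, -0.8, 0.1]
finger_gap: 37.4
clock: 16.88
eef_pos: [507.6, -36.2, 100.6]
eef_rot: [3.137, -0.002, 0.624]
wrist_force: [-0.5, -0.1, -0.3]
finger_gap: 56.2
clock: 17.55
eef_pos: [507.7, -36.2, 101.0]
eef_rot: [3.137, -0.003, 0.035]
wrist_force: [0.3, -0.7, 0.8]
finger_gap: 56.3
[507.60372199 -36.19571382 100.92262795] [ 3.13684729e+00 -2.69644785e-03  3.40271713e-02] [-0.55048847  0.49075405  0.50722774] 56.19521974177891
```

View pics/s4.png

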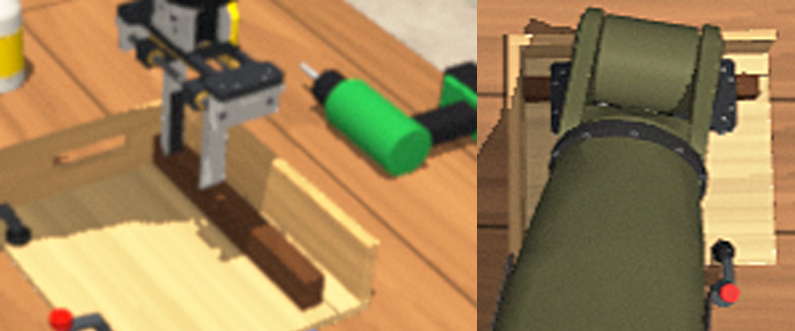

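The batten stands parallel to the wall, its end at the end wall, and the fingers are clear in front. Descending and pushing it most of the way.

```bash
python3 -m crank '[{"offset":[0,0,-0.02],"spin":0},{"offset":[0,0,-0.045],"spin":0},{"offset":[0,0,-0.065],"spin":0},{"offset":[0,0,-0.077],"spin":0},{"offset":[0,0,-0.08],"spin":0},{"offset":[0,0,-0.08],"spin":0},{"offset":[0,0,-0.08],"spin":0},{"offset":[0,0,-0.08],"spin":0}]'
python3 -m crank '[{"offset":[0.004,0,0],"spin":0},{"offset":[0.008,0,0],"spin":0},{"offset":[0.012,0.001,0],"spin":0},{"offset":[0.016,0.001,0],"spin":0},{"offset":[0.02,0.001,0],"spin":0},{"offset":[0.023,0.001,0],"spin":0},{"offset":[0.025,0.001,0],"spin":0},{"offset":[0.026,0.001,0],"spin":0}]'
python3 -m crank '[{"offset":[0.002,0,0],"spin":0},{"offset":[0.004,0,0],"spin":0},{"offset":[0.006,0,0],"spin":0},{"offset":[0.009,0,0],"spin":0},{"offset":[0.012,0.0005,0],"spin":0},{"offset":[0.015,0.0005,0],"spin":0},{"offset":[0.018,0.001,0],"spin":0},{"offset":[0.019,0.001,0],"spin":0}]'
```

```text
clock: 18.32
eef_pos: [508.2, -36.3, 21.9]
eef_rot: [3.137, -0.004, 0.034]
wrist_force: [0.1, 0.1, 0.4]
finger_gap: 56.3
clock: 18.98
eef_pos: [534.4, -35.2, 21.8]
eef_rot: [3.137, -0.004, 0.034]
wrist_force: [-0.2, 0.5, -0.4]
finger_gap: 56.4
clock: 19.65
eef_pos: [553.9, -34.2, 21.8]
eef_rot: [3.137, -0.004, 0.034]
wrist_force: [-0.1, -1.0, 0.9]
finger_gap: 56.4
```

```bash
python3 -m crank '[{"offset":[0.001,0,0],"spin":0},{"offset":[0.002,0,0],"spin":0},{"offset":[0.003,0,0],"spin":0},{"offset":[0.004,0,0],"spin":0},{"offset":[0.005,0,0],"spin":0},{"offset":[0.006,0,0],"spin":0},{"offset":[0.006,0,0],"spin":0},{"offset":[0.006,0,0],"spin":0}]'
python3 -m crank '[{"offset":[0.0005,0,0],"spin":0},{"offset":[0.001,0,0],"spin":0},{"offset":[0.0015,0,0],"spin":0},{"offset":[0.002,0,0],"spin":0},{"offset":[0.002,0,0],"spin":0},{"offset":[0.002,0,0],"spin":0},{"offset":[0.002,0,0],"spin":0},{"offset":[0.002,0,0],"spin":0}]'
```

```text
clock: 20.32
eef_pos: [560.0, -34.2, 21.8]
eef_rot: [3.137, -0.005, 0.034]
wrist_force: [0.5, -0.8, -0.2]
finger_gap: 56.4
clock: 20.98
eef_pos: [562.1, -34.2, 21.9]
eef_rot: [3.137, -0.005, 0.034]
wrist_force: [0.3, -1.0, 0.0]
finger_gap: 56.2
```

```bash
python3 -m crank '[{"offset":[0.0005,0,0],"spin":0},{"offset":[0.001,0,0],"spin":0},{"offset":[0.001,0,0],"spin":0},{"offset":[0.0015,0,0],"spin":0},{"offset":[0.0015,0,0],"spin":0},{"offset":[0.0015,0,0],"spin":0},{"offset":[0.0015,0,0],"spin":0},{"offset":[0.0015,0,0],"spin":0}]'
```

```text
clock: 21.65
eef_pos: [563.6, -34.2, 21.9]
eef_rot: [3.137, -0.005, 0.034]
wrist_force: [0.8, -0.6, 0.2]
finger_gap: 56.4
```

```bash
for i in 1; do python3 -m crank '[{"offset":[0.0005,0,0],"spin":0},{"offset":[0.001,0,0],"spin":0},{"offset":[0.0015,0,0],"spin":0},{"offset":[0.0015,0,0],"spin":0},{"offset":[0.0015,0,0],"spin":0},{"offset":[0.0015,0,0],"spin":0},{"offset":[0.0015,0,0],"spin":0},{"offset":[0.0015,0,0],"spin":0}]'; done
python3 - <<'E'
from h import *
p=snap('side');q=snap('top')
a=cv2.resize(p['pixels'][150:290,220:400,::-1],None,fx=2.65,fy=2.65,interpolation=2);b=cv2.resize(q['pixels'][150:275,240:360,::-1],(0,0),fx=2.65,fy=2.65,interpolation=2)
h=min(len(a),len(b));cv2.imwrite('pics/s5.png',np.hstack([a[:h],b[:h]]))
E
```

```text
clock: 22.32
eef_pos: [565.2, -34.2, 21.9]
eef_rot: [3.136, -0.005, 0.034]
wrist_force: [0.9, -0.0, -0.3]
finger_gap: 56.6
```

View pics/s5.png

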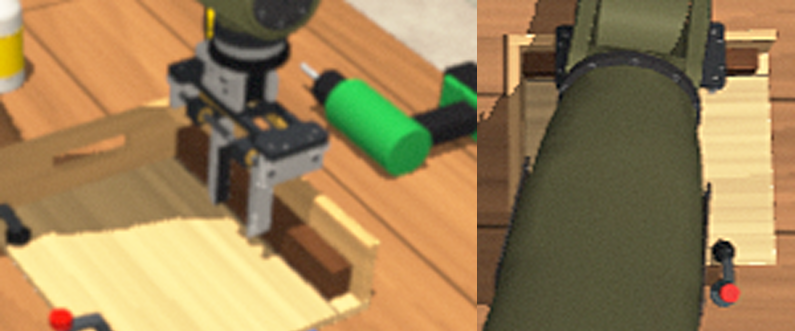

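The batten is nearly at the wall, with a sliver of gap at crop (345,290). Its left end is at the end wall, around (525,62). Continuing to creep.

```bash
python3 -m crank '[{"offset":[0.0005,0,0],"spin":0},{"offset":[0.001,0,0],"spin":0},{"offset":[0.001,0,0],"spin":0},{"offset":[0.001,0,0],"spin":0},{"offset":[0.001,0,0],"spin":0},{"offset":[0.001,0,0],"spin":0},{"offset":[0.001,0,0],"spin":0},{"offset":[0.001,0,0],"spin":0}]'
```

```text
clock: 23.08
eef_pos: [565.7, -34.2, 21.9]
eef_rot: [3.137, -0.004, 0.034]
wrist_force: [-4.6, -0.8, 3.1]
finger_gap: 56.1
```

```bash
python3 -m crank '[{"offset":[0.0005,0,0],"spin":0},{"offset":[0.001,0,0],"spin":0},{"offset":[0.001,0,0],"spin":0},{"offset":[0.001,0,0],"spin":0},{"offset":[0.001,0,0],"spin":0},{"offset":[0.001,0,0],"spin":0},{"offset":[0.001,0,0],"spin":0},{"offset":[0.001,0,0],"spin":0}]'
```

```text
clock: 23.75
eef_pos: [565.7, -34.2, 21.9]
eef_rot: [3.137, -0.001, 0.034]
wrist_force: [-9.1, -0.9, 7.4]
finger_gap: 56.5
```

```bash
python3 -m crank '[{"offset":[0.001,0,0],"spin":0},{"offset":[0.0012,0,0.0002],"spin":0},{"offset":[0.0014,0,0.0003],"spin":0},{"offset":[0.0014,0,0.0003],"spin":0},{"offset":[0.0014,0,0.0003],"spin":0},{"offset":[0.0014,0,0.0003],"spin":0},{"offset":[0.0014,0,0.0003],"spin":0},{"offset":[0.0014,0,0.0003],"spin":0}]'
python3 - <<'E'
from h import *
snap('side');p=snap('top');s=manip.read_state();print(s['eef_pos'],s['eef_rot'],s['wrist_force'],s['moment'])
cv2.imwrite('pics/s6.png',cv2.resize(p['pixels'][150:230,240:370,::-1],None,fx=5,fy=5,interpolation=2))
E
```

```text
clock: 24.42
eef_pos: [565.7, -34.2, 21.9]
eef_rot: [3.137, 0.003, 0.035]
wrist_force: [-11.9, -1.1, 6.1]
finger_gap: 56.1
[565.71448134 -34.23469631  21.9199807 ] [3.13681911e+00 2.51931980e-03 3.51050897e-02] [-11.84917079  -1.34490966   5.47565543] [0.07216364 2.0821076  0.38989179]
```

View pics/s6.png

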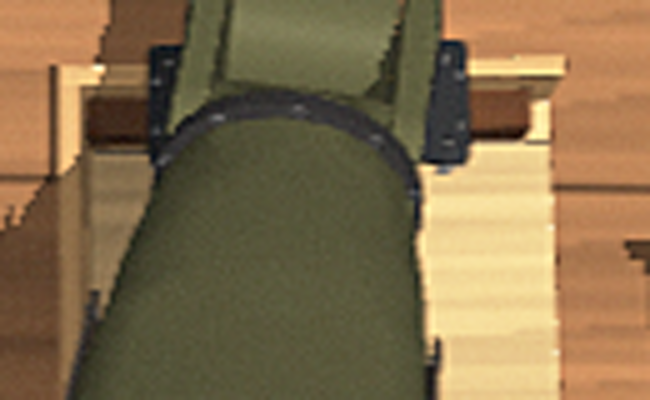

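```bash
python3 -m crank '[{"offset":[0.0015,0,0.0003],"spin":0},{"offset":[0.0015,0,0.0003],"spin":0},{"offset":[0.0015,0,0.0003],"spin":0},{"offset":[0.0015,0,0.0003],"spin":0},{"offset":[0.0015,0,0.0003],"spin":0},{"offset":[0.0015,0,0.0003],"spin":0},{"offset":[0.0015,0,0.0003],"spin":0},{"offset":[0.0015,0,0.0003],"spin":0}]'
python3 - <<'E'
from h import *
p=snap('top');x,y,t=479.5,-42.6,.0371
W=lambda X,Y,z:np.array([x+np.cos(t)*X-np.sin(t)*Y,y+np.sin(t)*X+np.cos(t)*Y,z])
for n,P in dict(batR=W(94,-134,48),batL=W(94,138,48),floorR=W(94,-150,12),wallL=W(94,138,80)).items():
    U=proj(p,P);print(n,(U[0]-240+.4)*5,(U[1]-150+.4)*5)
r=p['pixels'][174:178,330:360].mean(0).astype(int);print([ (330+i,tuple(c)) for i,c in enumerate(r) if 12<=i<=24])
s=manip.read_state();print(s['eef_pos'],s['wrist_force'])
E
```

```text
clock: 25.18
eef_pos: [565.7, -34.2, 21.9]
eef_rot: [3.137, 0.007, 0.036]
wrist_force: [-12.5, -0.7, 7.0]
finger_gap: 56.5
batR 532.020674228355 128.5206599460474
batL 84.98546922431399 137.0683733985555
floorR 549.6604441095498 140.76101758189762
wallL 79.85027521708514 125.36096031723088
[(342, (np.int64(75), np.int64(47), np.int64(31))), (343, (np.int64(70), np.int64(42), np.int64(27))), (344, (np.int64(80), np.int64(50), np.int64(32))), (345, (np.int64(145), np.int64(107), np.int64(71))), (346, (np.int64(234), np.int64(198), np.int64(137))), (347, (np.int64(255), np.int64(237), np.int64(167))), (348, (np.int64(254), np.int64(238), np.int64(170))), (349, (np.int64(246), np.int64(217), np.int64(150))), (350, (np.int64(152), np.int64(99), np.int64(65))), (351, (np.int64(179), np.int64(123), np.int64(80))), (352, (np.int64(179), np.int64(124), np.int64(82))), (353, (np.int64(180), np.int64(126), np.int64(84))), (354, (np.int64(178), np.int64(125), np.int64(83)))]
[565.65923123 -34.2167222   21.90794991] [-13.66199307  -1.18292017   6.67234353]
```

Batten seated: its right end shows at the predicted pixel within 1 px, and its near face is on the pencil line. Holding the push.

```bash
python3 -m crank '[{"offset":[0.0014,0,0.0003],"spin":0},{"offset":[0.0014,0,0.0003],"spin":0},{"offset":[0.0014,0,0.0003],"spin":0},{"offset":[0.0014,0,0.0003],"spin":0},{"offset":[0.0014,0,0.0003],"spin":0},{"offset":[0.0014,0,0.0003],"spin":0},{"offset":[0.0014,0,0.0003],"spin":0},{"offset":[0.0014,0,0.0003],"spin":0}]';python3 -m crank '[{"offset":[0.0014,0,0.0003],"spin":0},{"offset":[0.0014,0,0.0003],"spin":0},{"offset":[0.0014,0,0.0003],"spin":0},{"offset":[0.0014,0,0.0003],"spin":0},{"offset":[0.0014,0,0.0003],"spin":0},{"offset":[0.0014,0,0.0003],"spin":0},{"offset":[0.0014,0,0.0003],"spin":0},{"offset":[0.0014,0,0.0003],"spin":0}]'
```

```text
clock: 25.9
eef_pos: [565.6, -34.2, 22.0]
eef_rot: [3.137, 0.01, 0.036]
wrist_force: [-12.0, -0.0, 6.5]
finger_gap: 56.3
clock: 26.57
eef_pos: [565.5, -34.2, 22.0]
eef_rot: [3.137, 0.014, 0.036]
wrist_force: [-11.6, -0.7, 6.5]
finger_gap: 56.1
```

Run:
```python
from h import *
F=[]
for i in range(75):
    p=manip.camera('top');s=manip.read_state();F.append(s['wrist_force'])
F=np.array(F);print(s['clock'],F.mean(0),F.min(0),F.max(0),s['eef_pos'],s['eef_rot'])
for c in('top','side'):
    p=manip.camera(c);print([(np.round(d['location']),d['conf']) for n in('offcut','bin') for d in manip.search_frame(p,n)])
```

```text
30.3167 [-12.23491333  -0.76344976   6.77108979] [-13.90682158  -1.89370306   5.81482232] [-10.64662517   0.18055132   7.96534971] [565.47511155 -34.23859759  21.96008474] [3.13752011 0.01436914 0.03622779]
[(array([ 430., -348.,   38.]), 0.85), (array([ 437., -358.,   13.]), 0.96), (array([ 171., -329.,   12.]), 0.89)]
[(array([ 427., -354.,   34.]), 0.87), (array([ 177., -310.,   31.]), 0.78), (array([ 434., -349.,   38.]), 0.71)]
```

Steady at about 12 N for several seconds, and the offcut is still in the blue bin. Handing in.

```bash
python3 -c "
from cell import manip
print(manip.sign_off());print(manip.read_state()['wrist_force'])"
```

```text
the job is handed in; nothing more can be done
None
the job is handed in; nothing more can be done
```

I put the green offcut in the blue bin and let it go. I then carried the batten to the back wall, touched its end to the end wall (about 5 N), and pressed it against the wall with two finger contacts. I handed the job in at about 30 s on the robot clock, still pressing. The hand-in gives no verdict.

Last checks:
- **Push:** the wrist x force averaged 12.2 N over the last 3.7 s (range 10.6 to 13.9 N). The force on the wall itself is not measured. It may be a few newtons lower, because floor friction takes some of the push and the fingers also bear down on the batten with about 7 N.
- **Batten position:** the top picture showed its near face on the pencil line. Its free end was about 1 pixel (3 mm) from the predicted spot, on the end-wall side, which is within calibration error. The gap to the end wall was not measured directly.
- **Offcut:** the networks placed it inside the bin in both cameras.
- **Tool tilt:** the tool tipped slightly, to about 0.014 rad, over the repeated push calls. The force stayed steady.
- **Camera disagreement:** the side camera was about 2 pixels off the positions I worked out from the top one. It was too small to affect the grasps.
- **Not checked:** I took no final measurement of the glue, tape measure, screws or driver. None of the moves went near them.

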